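# Lock an iris head onto a sprung ball stud

## Robot

A 6-joint arm with a two-finger parallel gripper is mounted at the origin on a cart in front of the work surface, level with it; the furniture and walls round the work are solid. World frame = base frame: x ahead of the robot, y to its left, z up, the work surface at z = 0. Lengths are in mm, angles in rad, forces in N, time in s.
With the tool pointing down it reaches from about 300 to 775 mm from the base axis. Payload 14.6 kg.
Tool frame: the origin (TCP) lies at the very end of the fingers, on their centre line; the grasp point (between the pads) lies 19 mm behind it; z points along the fingers, y is the direction in which the jaws open and shut (so a half turn about z gives the same grasp; the last joint's range is limited). The gripper opens to 94 mm and grips with 3 to 60 N. Pads are 16 mm wide; open, the fingers measure 119 mm over their backs; the gripper's body (75 mm by 177 mm) begins 78 mm behind the grasp point.
Start: joints at [1.039, 0.3, 1.521, -0, 1.321, -0.067], TCP at [246.53, 491.642, 205.446] pointing down, gripper open.
Joint ranges: [-3.03, 3.03], [-0.79, 2.21], [0.23, 2.52], [-1.04, 4.18], [0, 3.07], [-2.55, 2.55]. Speed limits (rad/s): [2.22, 2.22, 2.57, 3.14, 3.14, 3.14].

## Interface

Orientations are given as [roll, pitch, yaw] about the fixed x, y, z axes, in that order (R = Rz(yaw) Ry(pitch) Rx(roll)).
In Python, from cell import manip gives the robot as it stands.
- The arm moves only by the shell command python3 -m inch 'ROWS' [FORCE]. ROWS is a JSON object of lists of equal length, an entry for each row: "grip": the opening, from -1 (shut) to 1 (fully open), so that 0 is half open; "travel": the shift along the world's x, y, z in cm, a list of three; "turn": the turn, a rotation vector about the world's x, y, z in degrees, a list of three. A call has 1 to 10 rows; each row is the pose to reach, as a shift and turn from the pose measured when the call began; what a row does not reach only later rows make up. A row lasts 1/8 s, in which the tool goes at most 62.5 mm and 10.7 degrees, less where a joint would pass 70% of its speed; a pose out of reach is approached as far as the arm can. A call with a gripper value outside its range is refused whole. The fingers move at their own pace and stop on an object; FORCE is the grip in N (left out, the last holds). Time passes only in rows, so rows that repeat a pose let the fingers close. It gives the time, the measured TCP pose, the force and the opening at its end, in the units of the state.
- manip.read_state(): the state, without advancing time (a new reading comes with each control period).
- manip.camera(name): name is "side" or "top"; returns (picture, depth): 384x512x3 uint8, red, green, blue; 384x512 float32, mm along the optical axis (not along the pixel's ray), 0 where there is no reading.
- manip.calibration(name): a dict with "fx", "fy", "cx", "cy" (pixels), "k1" (the pictures are not rectified: a ray, as slopes to the right and down, at radius r is drawn at 1 + k1 r^2 times it, then the intrinsics apply), "world_from_camera" (4x4, takes a point from camera to world coordinates). Camera axes: x right, y up, looking along -z (the intrinsics and any distortion apply to the point x, -y, -z); pixel columns grow to the right and rows downward; lengths in mm; the calibration is good to about 2 mm. A picture is of the moment at which its call begins. calibration takes no time and is no camera call.
- manip.sign_off(): hands the job in, once; it reports no verdict.
Trained networks look in the newest picture that a camera, given by its name, has taken for a name from the list of things; names that differ only in an ending like _2 or _b are one class to them, and where a whole thing is asked for, a point or a joint stands for the part that bears it (a point fixed in the world has none). Each returns a list of dicts, best first, with "p" (0 to 1); they miss things now and then, are a little off and sometimes report something else, mostly with a low value. They report only what shows in the picture. A call takes as long as a camera call.
- manip.look_for(camera, label): "bbox" ([left, top, right, bottom] in pixels, round what is visible of it).
The state is a dict: "clock": time; "joints": joint angles; "qd": joint speeds; "effort": joint torques, N m; "eef_pos": TCP position; "eef_rot": TCP orientation; "wrist_force": force on the tool from outside, world axes, zero at the start; "moment": the same for the moment, N m; "finger_gap": finger opening in mm.
Only numpy, scipy, OpenCV 4.12 (cv2) and the standard library are available. Lean on these libraries where they do the work, as an engineer would, in place of code of your own. Each camera call takes 0.05 s, during which the arm holds its last target.

## Task

Mount the iris head on the ball stand: set its socket over the ball and push it gently straight down until it snaps home on the collar, then, with the head let go, press the latch lever on its top all the way down so that the ball is locked in. The ball rides on a soft spring: do not lean on it so hard that the spring bottoms out. Leave the tall post holder, the brass nut and the round lens case where they are.

Things in the scene. Friction and masses are not known exactly. Their poses are not given: they have to be found in the camera images.
- head: Iris head, loose, about 0.34 kg, upright on the table, lever raised. Aluminium housing 40 x 40 x 37 mm; grip its flat +y and -y sides (40 mm apart) from above, 27 mm over the underside. A black iris (38 mm disc, top 47 mm over the underside) is fixed 38 mm from the axis on the -x side; the lever's hook hangs outside +x. Origin: on the socket's axis at the underside, z up, x from iris to hook.
- socket_mouth (a point): Centre of the socket's open mouth, at the head's origin. Bore 26 mm wide, 32 mm deep. Two sprung detent balls inside must be forced over the stand's ball: 9 to 14 N on the ball in all (the head's weight included), first felt 13 mm before home. Home: underside flat on the stand's collar, ball centre 18 mm above the underside; the detents then hold the head. Any turn about the vertical will do.
- lever (a joint): Latch lever: 0 = raised 0.5 rad, 0.5 = fully down (level); starts 0 to 0.06. Hinge along the head's y, 14 mm from the axis on the iris side, 42 mm over the underside. Stiff (5 to 8 N at the pad), stays where left. Its hook swings under the ball; if the head is not home the hook strikes the ball and the lever stops short, at about 0.4.
- lever_pad (a point): Middle of the top of the lever's dark ribbed thumb pad, 20 mm wide. Raised: 8 mm from the axis towards the hook, 60 mm over the head's underside (pad's outer end: 21 mm out, 67 mm up, the head's highest point). Down: 14 mm out, 47 mm up. Press straight down 10 to 16 mm from the axis; farther out the head may tip.
- stand: Ball stand fixed to the table: round dark foot 72 mm across, brass height ring, coil spring, steel collar 48 mm across and 6 mm thick, 12 mm neck, polished steel ball 25 mm across (0.6 mm of play in the socket). Origin: centre of the foot's underside on the table, z up through the ball.
- stand_axis (a point): Point on the stand's axis 66 mm above the table: the lowest height of the unloaded collar's top. That height is set by hand with the brass ring and is not measured: it lies between 66 and 126 mm. The ball's centre is 18 mm above the collar's top.
- stud (a joint): How far the spring under collar and ball is pressed in, in m: 0 unloaded, 0.008 bottomed out. It starts to sink at about 4.5 N (the head alone weighs 3 to 4), then 1 mm per 2.3 N; the last half millimetre counts as bottomed out (above 0.0075, 22 N with the head's weight). The reading is too coarse to press by: feel the force.
- tall_holder: Bystander: black post holder, 32 x 47 x 86 mm, upright, loose; origin under its middle.
- knurled_nut: Bystander: brass knurled nut, 28 mm across, 26 mm high, loose; origin under its middle.
- round_case: Bystander: white round lens case, 57 mm across, 20 mm high, loose; origin under its middle.

How it is judged (in metres and radians):
On the way, in this order (a step that is already met when the one before it is completed fails the run):
1. the head is lifted clear of the table with its lever still up (height (world z) of head above 0.03 m and value of joint lever below 0.2 rad), for 0.1 s.
2. the head stands on the ball, upright and let go, with its lever still up (horizontal distance between head and stand below 0.004 m and angle between head's own z axis and vertical below 0.12 rad and contact force between head and stand above 1 N and contact force between the fingers and head below 0.5 N and value of joint lever below 0.25 rad), for 0.1 s.
At the end, for the whole second after the job is handed in: The head stands on the ball stand (underside 60 to 130 mm above the table, its axis within 3 mm of the stand's and within 0.06 rad of upright), the latch lever is down beyond 0.46 rad (only possible with the ball home in the socket), and the head is at rest (value of joint lever above 0.46 rad and horizontal distance between head and stand below 0.003 m and angle between head's own z axis and vertical below 0.06 rad and z of head in the frame of stand between 0.06 and 0.13 m and linear speed of head below 0.02 m/s); the robot touches nothing.
It fails at once if the ball's spring is bottomed out (pressed in by more than 7.5 of its 8 mm, about 22 N) (value of joint stud above 0.0075 m).
It fails at once if a bystander (tall post holder, brass nut, round lens case) is moved by more than 20 mm (distance of any of tall_holder, knurled_nut, round_case from where it was at the start of the episode above 0.02 m).
It fails at once if the head is tipped over (angle between head's own z axis and vertical above 0.6 rad).
It also fails if it takes over 58 s, if anything falls off the work surface, if the arm or the gripper's body presses on something with over 40 N, if the wrist force passes 120 N, or if a joint passes its speed limit or range.

## Working session

There is one attempt and no reset: what is moved stays moved. The work goes in short steps, Python scripts to look and compute and a shell command to move; the robot and the scene stay as the last step left them, time stands still between calls to the robot, and variables do not carry over. Pictures are saved under pics/ and viewed, and the job is handed in when it is done.

```bash
ls; mkdir -p pics; cat > h.py <<'E'
import numpy as np, cv2
from cell import manip
def cap(n,tag):
    p,d=manip.camera(n); cv2.imwrite(f'pics/{tag}.png',cv2.resize(p[:,:,::-1],(768,576),interpolation=cv2.INTER_CUBIC)); np.save(f'pics/{tag}_d.npy',d); np.save(f'pics/{tag}_p.npy',p); return p,d
def world(n,d):
    c=manip.calibration(n); v,u=np.indices(d.shape)
    K=np.array([[c['fx'],0,c['cx']],[0,c['fy'],c['cy']],[0,0,1.]])
    q=cv2.undistortPoints(np.stack([u.ravel(),v.ravel()],1).astype(np.float64)[:,None],K,np.array([c['k1'],0,0,0.]))[:,0]
    z=d.ravel(); P=np.stack([q[:,0]*z,-q[:,1]*z,-z,np.ones_like(z)])
    W=(np.array(c['world_from_camera'])@P)[:3].T.reshape(*d.shape,3); W[d==0]=np.nan
    return W
E
python3 - <<'E'
from h import *
s=manip.read_state(); print({k:np.round(v,3).tolist() for k,v in s.items()})
for n in('top','side'):
    c=manip.calibration(n); print(n,c['fx'],c['k1'],np.round(c['world_from_camera'],3).tolist())
    p,d=cap(n,n+'0'); W=world(n,d)
    for l in('head','lever_pad','stand','tall_holder','knurled_nut','round_case'):
        for r in manip.look_for(n,l)[:2]:
            b=np.array(r['bbox']); m=((b[:2]+b[2:])/2).astype(int); print(l,round(r['p'],2),b.round(0).tolist(),W[m[1],m[0]].round(0))
E
```

```text
pics
{'clock': 0.0, 'joints': [1.039, 0.3, 1.522, 0.0, 1.321, -0.067], 'qd': [0.002, -0.001, -0.001, -0.0, 0.001, 0.001], 'effort': [0.0, -53.181, -35.274, 0.071, 0.024, -0.0], 'eef_pos': [246.398, 491.427, 204.889], 'eef_rot': [-3.14, -0.0, 2.677], 'wrist_force': [-0.775, 0.074, 0.828], 'moment': [0.02, 0.018, 0.006], 'finger_gap': 94.182}
top 423.812906445672 -0.05593914096173075 [[-0.005, 0.998, -0.068, 430.379], [-1.0, -0.005, 0.001, -65.103], [0.0, 0.068, 0.998, 1178.925], [0.0, 0.0, 0.0, 1.0]]
head 0.71 [159.0, 202.0, 184.0, 231.0] [429. 150.  44.]
head 0.71 [119.0, 196.0, 141.0, 214.0] [462. 271.  17.]
lever_pad 0.49 [163.0, 203.0, 174.0, 219.0] [445. 156.  55.]
stand 0.64 [297.0, 159.0, 326.0, 182.0] [ 547. -221.   80.]
knurled_nut 0.48 [241.0, 157.0, 246.0, 163.0] [585. -43.  22.]
round_case 0.38 [158.0, 204.0, 183.0, 229.0] [429. 152.  49.]
side 424.39881508972854 -0.0051764042426683775 [[0.846, 0.215, -0.488, -176.527], [-0.533, 0.36, -0.766, -1174.891], [0.011, 0.908, 0.419, 684.089], [0.0, 0.0, 0.0, 1.0]]
head 0.66 [201.0, 182.0, 219.0, 200.0] [416. 119.  40.]
lever_pad 0.46 [207.0, 182.0, 216.0, 188.0] [441. 154.  50.]
stand 0.68 [291.0, 200.0, 309.0, 236.0] [ 557. -239.   54.]
tall_holder 0.62 [304.0, 247.0, 320.0, 279.0] [ 442. -451.   48.]
round_case 0.66 [199.0, 179.0, 212.0, 185.0] [462. 254.  21.]
round_case 0.19 [272.0, 203.0, 280.0, 212.0] [594. -56.   4.]
```

```bash
python3 - <<'E'
from h import *
p=np.load('pics/top0_p.npy'); 
a=cv2.resize(p[180:250,100:200,::-1],None,fx=6,fy=6,interpolation=cv2.INTER_CUBIC); cv2.imwrite('pics/headtop.png',a)
b=cv2.resize(p[140:200,280:345,::-1],None,fx=6,fy=6,interpolation=cv2.INTER_CUBIC)
q=np.load('pics/side0_p.npy')
c=cv2.resize(q[190:250,275:340,::-1],None,fx=6,fy=6,interpolation=cv2.INTER_CUBIC); cv2.imwrite('pics/stand2.png',np.hstack([b,c]))
d=cv2.resize(q[165:215,185:245,::-1],None,fx=8,fy=8,interpolation=cv2.INTER_CUBIC); cv2.imwrite('pics/headside.png',d)
E
```

```text
(no output)
```

View pics/top0.png

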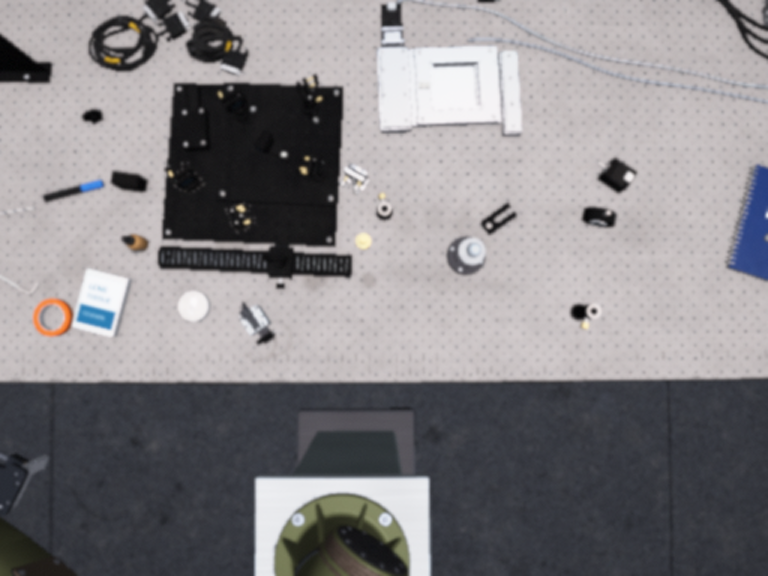

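View pics/side0.png

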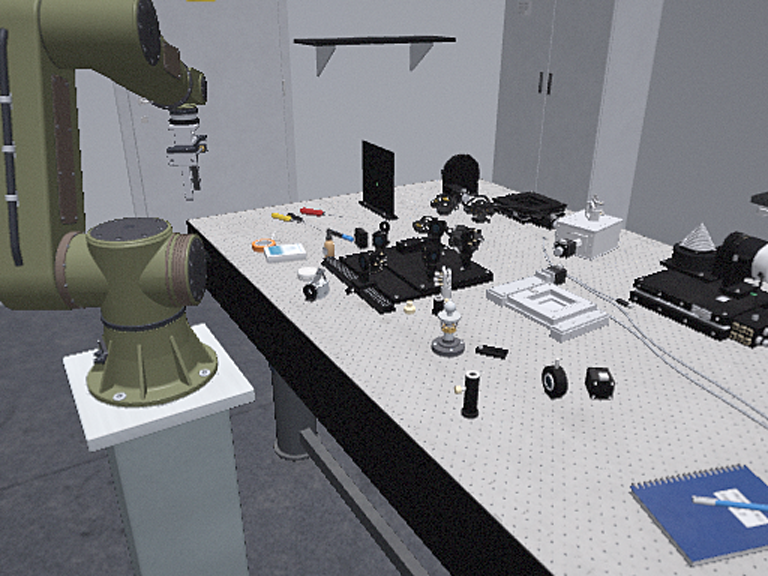

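```bash
sleep 1
```

```text
(no output)
```

View pics/headtop.png

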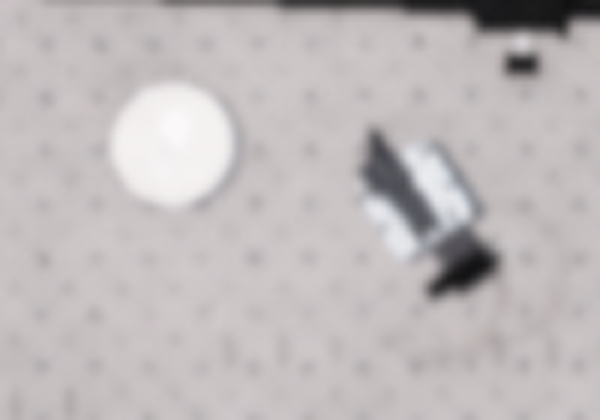

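View pics/stand2.png

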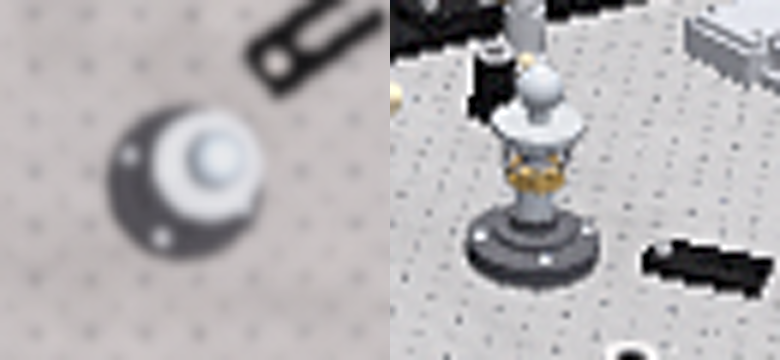

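View pics/headside.png

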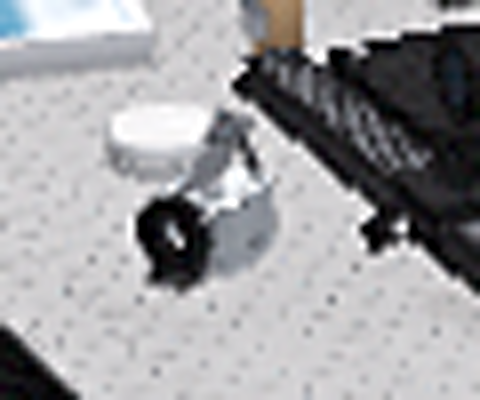

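The top view shows the round case at about (193,306), the head at (257,322) with its iris lower right and lever upper left, and the stand at (468,252). The side view shows the stand at (448,335) and the black post holder at (471,393). Next I'll measure from the depth data.

```bash
python3 - <<'E'
from h import *
for n in('top','side'):
    d=np.load(f'pics/{n}0_d.npy'); W=world(n,d); P=W.reshape(-1,3); col=np.load(f'pics/{n}0_p.npy').reshape(-1,3).astype(int)
    near=lambda x,y,r:np.hypot(P[:,0]-x,P[:,1]-y)<r
    print(n,'table',[np.nanmedian(P[near(x,y,25)&(P[:,2]<12),2]).round(1) for x,y in((400,80),(500,-130),(430,210))])
    m=near(550,-225,75)&(P[:,2]>12)&(P[:,2]<160)
    o=np.argsort(-P[m][:,2]); print('stand n',m.sum())
    for i in o[:70]: print(P[m][i].round(0).astype(int).tolist(),int(col[m][i].sum()//3),end=' ')
    print()
    m=near(430,150,58)&(P[:,2]>12); o=np.argsort(-P[m][:,2]); print('head',m.sum())
    for i in o[:140]: print(P[m][i].round(0).astype(int).tolist(),int(col[m][i].sum()//3),end=' ')
    print()
E
```

```text
top table [np.float64(-1.4), np.float64(-1.3), np.float64(-1.0)]
stand n 442
[551, -232, 113] 230 [559, -227, 112] 223 [554, -235, 112] 229 [549, -230, 112] 220 [559, -235, 112] 224 [554, -222, 111] 191 [559, -233, 111] 228 [546, -230, 111] 203 [562, -230, 110] 217 [557, -225, 110] 215 [549, -235, 110] 218 [551, -235, 110] 226 [549, -225, 110] 195 [554, -225, 110] 215 [552, -228, 110] 223 [552, -225, 110] 209 [557, -233, 110] 231 [562, -233, 110] 219 [557, -228, 109] 228 [554, -233, 109] 232 [557, -235, 109] 229 [562, -225, 109] 197 [549, -233, 109] 222 [554, -228, 109] 228 [547, -223, 109] 161 [552, -230, 108] 229 [557, -230, 108] 232 [554, -230, 108] 232 [549, -238, 108] 213 [547, -233, 108] 207 [559, -238, 108] 219 [557, -238, 108] 222 [544, -228, 108] 177 [554, -220, 107] 163 [547, -228, 107] 192 [547, -225, 107] 177 [562, -223, 107] 182 [552, -223, 107] 185 [552, -241, 107] 216 [560, -223, 107] 185 [547, -236, 106] 208 [560, -226, 106] 208 [554, -238, 106] 222 [565, -231, 106] 209 [562, -228, 106] 211 [554, -241, 106] 218 [557, -223, 106] 191 [562, -236, 106] 217 [544, -233, 106
[... 6468 characters left out ...]
[464, 150, 34] 159 [452, 136, 34] 161 [445, 130, 34] 94 [432, 137, 34] 218 [458, 165, 33] 251 [426, 142, 33] 137 [406, 134, 33] 28 [462, 165, 33] 252 [418, 117, 33] 29 [443, 134, 32] 255 [437, 139, 32] 234 [416, 121, 32] 25 [465, 144, 32] 132 [413, 123, 32] 2 [410, 126, 31] 20 [399, 143, 31] 0 [458, 140, 31] 138 [405, 140, 31] 13 [471, 165, 31] 153 [431, 125, 31] 130 [402, 143, 30] 9 [444, 128, 30] 146 [435, 125, 30] 143 [442, 132, 30] 143 [433, 148, 29] 182 [415, 119, 29] 17 [453, 137, 29] 145 [403, 137, 28] 12 [457, 136, 28] 143 [419, 118, 28] 11 [431, 143, 28] 107 [401, 140, 28] 5 [407, 137, 28] 56 [398, 143, 27] 0 [465, 146, 27] 138 [472, 175, 27] 106 [414, 126, 26] 11 [434, 124, 26] 138
```

```bash
cat >> h.py <<'E'
def proj(n,X):
    c=manip.calibration(n); M=np.linalg.inv(np.array(c['world_from_camera'])); X=np.asarray(X,float).reshape(-1,3)
    q=X@M[:3,:3].T+M[:3,3]; q=q*[1,-1,-1]
    K=np.array([[c['fx'],0,c['cx']],[0,c['fy'],c['cy']],[0,0,1.]])
    return cv2.projectPoints(q[:,None],np.zeros(3),np.zeros(3),K,np.array([c['k1'],0,0,0.]))[0][:,0]
def ortho(n,p,cx,cy,z,half=60,s=5):
    # up=+x, left=+y, s px/mm
    N=int(2*half*s); r,c=np.indices((N,N)); X=np.stack([cx+half-r/s,cy+half-c/s,np.full((N,N),z,float)],-1)
    uv=proj(n,X).reshape(N,N,2).astype(np.float32)
    return cv2.remap(p,uv[...,0],uv[...,1],cv2.INTER_CUBIC)[:,:,::-1].copy()
def overlay(n,p,polys,box,f=8):
    l,t,r,b=box; a=cv2.resize(p[t:b,l:r,::-1],None,fx=f,fy=f,interpolation=cv2.INTER_CUBIC)
    for X,colr in polys:
        uv=((proj(n,X)-[l,t]+.5)*f).astype(int); cv2.polylines(a,[uv[:,None]],False,colr,1)
    return a
def headpolys(hx,hy,yaw,hz=0,lev=0.03):
    c,s=np.cos(yaw),np.sin(yaw); R=np.array([[c,-s,0],[s,c,0],[0,0,1]]); T=lambda P:np.array(P,float)@R.T+[hx,hy,hz]
    sq=np.array([[-20,-20],[20,-20],[20,20],[-20,20],[-20,-20]])
    top=np.c_[sq,np.full(5,37)]; bot=np.c_[sq,np.zeros(5)]
    t=np.linspace(0,2*np.pi,40); iris=np.c_[np.full(40,-38),19*np.cos(t),28+19*np.sin(t)]
    pad=[[21,-10,67],[21,10,67],[-5,10,53],[-5,-10,53],[21,-10,67]]
    return [(T(top),(0,255,0)),(T(bot),(0,160,0)),(T(iris),(0,0,255)),(T(pad),(255,0,255))]
def standpolys(sx,sy,h):
    t=np.linspace(0,2*np.pi,40); C=lambda r,z:np.c_[sx+r*np.cos(t),sy+r*np.sin(t),np.full(40,z)]
    return [(C(36,0),(0,255,255)),(C(24,h),(0,255,0)),(C(12.5,h+18),(0,0,255))]
E
python3 - <<'E'
from h import *
p=np.load('pics/top0_p.npy'); q=np.load('pics/side0_p.npy')
hp=headpolys(432,150,np.radians(36)); sp=standpolys(555,-231,81)
a=overlay('top',p,hp,(135,190,195,240)); b=overlay('side',q,hp,(190,170,235,210))
b=cv2.resize(b,(400,400)) if 0 else b
def pad(x,h): return cv2.copyMakeBorder(x,0,h-x.shape[0],0,0,cv2.BORDER_CONSTANT)
cv2.imwrite('pics/ov1.png',np.hstack([pad(a,400),b[:400] if b.shape[0]>=400 else pad(b,400)]))
a=overlay('top',p,sp,(290,150,335,190)); b=overlay('side',q,sp,(280,195,320,245))
cv2.imwrite('pics/ov2.png',np.hstack([pad(a,400),b]))
E
```

```text
(no output)
```

View pics/ov1.png

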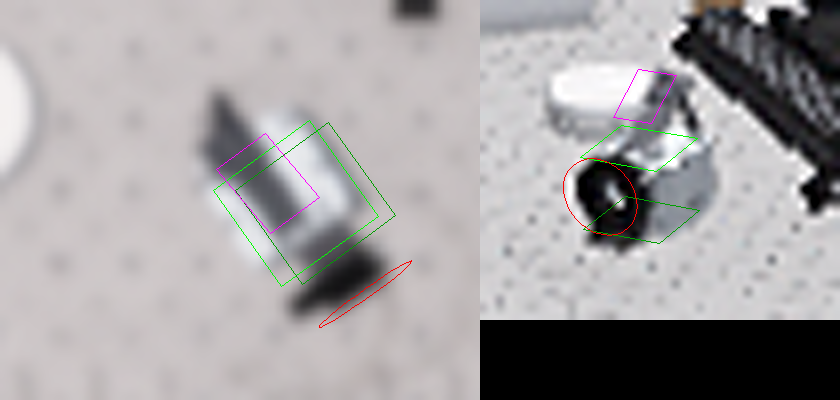

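View pics/ov2.png

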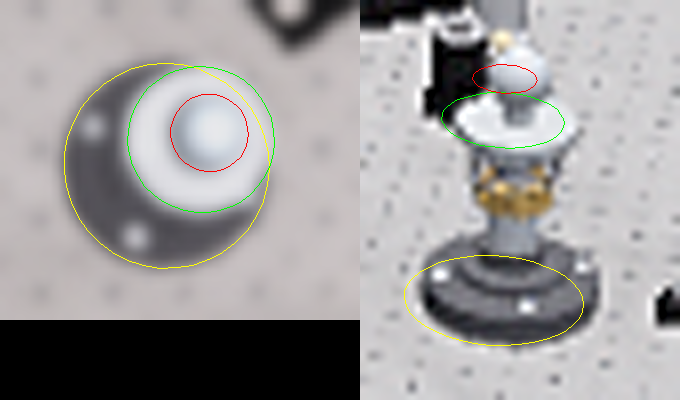

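```bash
python3 - <<'E'
from h import *
from scipy.optimize import minimize
for n in('top','side'):
    p=np.load(f'pics/{n}0_p.npy').astype(np.float32); g=cv2.cvtColor(p,cv2.COLOR_RGB2GRAY); d=np.load(f'pics/{n}0_d.npy'); W=world(n,d); P=W.reshape(-1,3)
    G=g.ravel(); r=np.hypot(P[:,0]-555,P[:,1]+231)
    m=(r>15)&(r<22)&(P[:,2]>60)&(P[:,2]<100)&(G>190); print(n,'collar z',np.nanmedian(P[m,2]),np.nanmean(P[m,2]),m.sum())
    m=(r<8)&(P[:,2]>95); print(' ball top pts',np.nanmean(P[m,2]),m.sum())
    m=(r>29)&(r<34)&(P[:,2]<30);print(' foot',np.nanmedian(P[m,2]))
    # ball sphere fit
    from scipy.optimize import least_squares
    m=(r<16)&(P[:,2]>95)&(P[:,2]<125)
    f=least_squares(lambda c:np.linalg.norm(P[m]-c,axis=1)-12.5,[555,-231,99],loss='soft_l1',x_scale=1); print(' sphere',f.x,m.sum())
    def samp(X): 
        uv=proj(n,X).astype(np.float32); return cv2.remap(g,uv[None,:,0].copy(),uv[None,:,1].copy(),cv2.INTER_CUBIC)[0]
    t=np.linspace(0,2*np.pi,180,endpoint=False)
    def circ(x,y,R,z,sel): 
        tt=t[sel]; return np.c_[x+R*np.cos(tt),y+R*np.sin(tt),np.full(len(tt),z)]
    def score(x,y,R,z,sel,e=2.): return np.mean(samp(circ(x,y,R+e,z,sel))-samp(circ(x,y,R-e,z,sel)))
    if n=='top':
        # foot: exclude arc toward -y,+x (collar) ; foot upper rim height?
        a=np.degrees(t); sel=(a>20)&(a<250)
        for z in(0,8,14):
            b=min(((-score(x,y,36,z,sel),x,y) for x in np.arange(545,563,.5) for y in np.arange(-240,-222,.5))); print(' foot z',z,b)
        sel=(a>20)&(a<230)
        for z in(80,82,84):
            b=min(((score(x,y,24,z,sel),x,y) for x in np.arange(545,563,.5) for y in np.arange(-240,-222,.5))); print(' collar',z,b)
E
```

```text
top collar z 80.45793294136422 80.47165980733624 116
 ball top pts 109.19155138291717 29
 foot 12.510239091006497
 sphere [ 554.38446249 -230.6381436    98.56211956] 76
 foot z 0 (np.float32(-53.80082), np.float64(555.0), np.float64(-230.5))Traceback (most recent call last):
  File "<stdin>", line 23, in <module>
  File "<stdin>", line 23, in <genexpr>
  File "<stdin>", line 18, in score
  File "<stdin>", line 14, in samp
  File "h.py", line 13, in proj
    c=manip.calibration(n); M=np.linalg.inv(np.array(c['world_from_camera'])); X=np.asarray(X,float).reshape(-1,3)
ValueError: time passes only in moves, steps and waits
```

```bash
cat > cal.py <<'E'
from cell import manip
import pickle
pickle.dump({n:manip.calibration(n) for n in('top','side')},open('cal.pkl','wb'))
E
python3 cal.py; sed -i "s/^from cell import manip/from cell import manip\nimport pickle,os\nCAL=pickle.load(open('\.\/cal.pkl','rb'))/; s/manip.calibration(n)/CAL[n]/" h.py
cat > fit.py <<'E'
from h import *
def fitstand(n,tag,zc=(82,)):
    p=np.load(f'pics/{tag}_p.npy').astype(np.float32); g=cv2.cvtColor(p,cv2.COLOR_RGB2GRAY)
    t=np.linspace(0,2*np.pi,120,endpoint=False); a=np.degrees(t)
    def samp(X): 
        uv=proj(n,X).astype(np.float32); return cv2.remap(g,uv[None,:,0].copy(),uv[None,:,1].copy(),cv2.INTER_CUBIC)[0]
    def circ(x,y,R,z,sel): 
        tt=t[sel]; return np.c_[x+R*np.cos(tt),y+R*np.sin(tt),np.full(len(tt),z)]
    def score(x,y,R,z,sel,e=2.): return np.mean(samp(circ(x,y,R+e,z,sel))-samp(circ(x,y,R-e,z,sel)))
    for z in(0,8,12):
        print(' foot z',z,min(((-score(x,y,36,z,(a>20)&(a<250)),x,y) for x in np.arange(548,562,.5) for y in np.arange(-238,-224,.5))))
    for z in zc:
        print(' collar',z,min(((score(x,y,24,z,(a>20)&(a<230)),x,y) for x in np.arange(548,562,.5) for y in np.arange(-238,-224,.5))))
if __name__=='__main__': fitstand('top','top0',(80,82,84))
E
python3 fit.py
python3 - <<'E'
from h import *
p=np.load('pics/top0_p.npy')
a=ortho('top',p,432,150,37,50,6)
for i in range(0,600,60):
    cv2.line(a,(i,0),(i,600),(0,255,255) if i==300 else (160,160,0),1);cv2.line(a,(0,i),(600,i),(0,255,255) if i==300 else (160,160,0),1)
cv2.imwrite('pics/oh.png',a)
E
```

```text
foot z 0 (np.float32(-53.50426), np.float64(555.0), np.float64(-230.5))
 foot z 8 (np.float32(-53.762062), np.float64(554.5), np.float64(-229.5))
 foot z 12 (np.float32(-54.025795), np.float64(554.0), np.float64(-229.0))
 collar 80 (np.float32(-75.71618), np.float64(554.5), np.float64(-230.0))
 collar 82 (np.float32(-75.79113), np.float64(554.0), np.float64(-230.0))
 collar 84 (np.float32(-75.91455), np.float64(554.0), np.float64(-229.5))
```

```bash
sleep 2
```

```text
(no output)
```

View pics/oh.png

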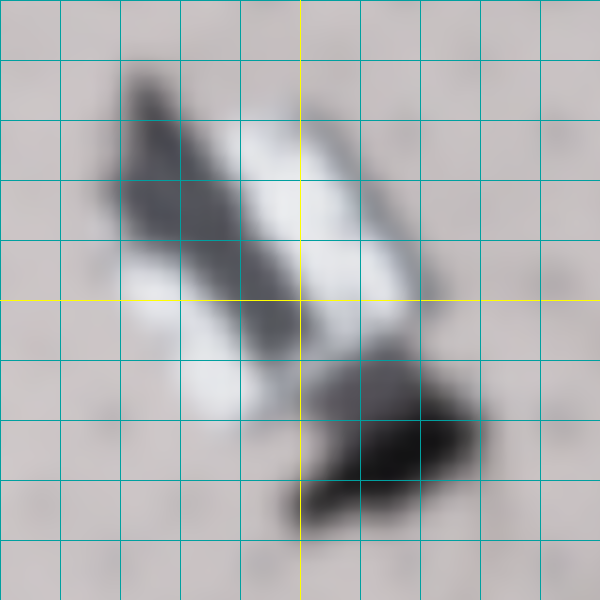

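```bash
cat > ov.py <<'E'
from h import *
import sys
def go(tag,x,y,yaw,out,z=0,tb=(135,190,195,240),sb=(190,165,245,215)):
    hp=headpolys(x,y,np.radians(yaw),z)
    a=overlay('top',np.load(f'pics/top{tag}_p.npy'),hp,tb); b=overlay('side',np.load(f'pics/side{tag}_p.npy'),hp,sb)
    h=max(a.shape[0],b.shape[0]); pad=lambda x:cv2.copyMakeBorder(x,0,h-x.shape[0],0,0,cv2.BORDER_CONSTANT)
    o=np.hstack([pad(a),pad(b)]); k=min(1,790/o.shape[1],590/o.shape[0]); cv2.imwrite(out,cv2.resize(o,None,fx=k,fy=k))
if __name__=='__main__': go('0',437.2,156.8,32,'pics/ov3.png')
E
python3 ov.py
```

```text
(no output)
```

View pics/ov3.png

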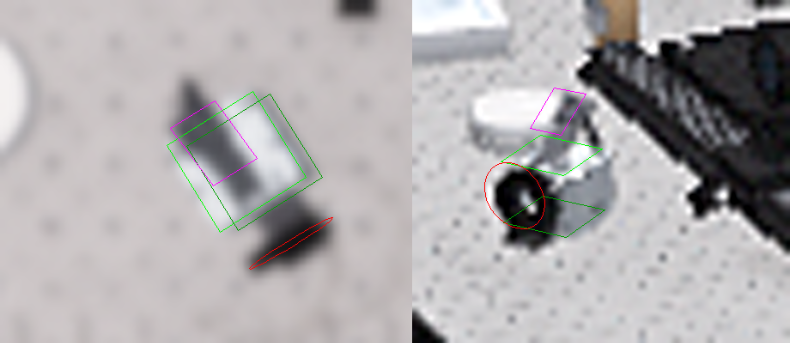

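```bash
python3 - <<'E'
from h import *
P=world('top',np.load('pics/top0_d.npy')).reshape(-1,3)
c=np.cos(np.radians(122));s=np.sin(np.radians(122))
d=P[:,:2]-[437.2,156.8]; a=d@[c,s]; b=d@[-s,c]
m=(abs(a)<75)&(abs(a)>24)&(abs(b)<20)&(P[:,2]>6); print(P[m].round(0)[:40].tolist())
m=(abs(a)<110)&(abs(b)<50); print('max z near',np.nanmax(P[m,2]))
m=(P[:,0]>330)&(P[:,0]<640)&(P[:,1]<300)&(P[:,1]>-330); print('max z region',np.nanmax(P[m,2]), P[m][np.nanargmax(P[m,2])])
E
```

```text
[]
max z near 69.11440075116025
max z region 113.07863469624226 [ 551.14822411 -232.13171627  113.0786347 ]
```

```bash
python3 -m inch '{"grip":[0.25,0.25,0.25,0.25,0.25,0.25,0.25,0.25,0.25,0.25],"travel":[[2,-3.5,0],[4,-7,0],[6,-10.5,0],[8,-14,0],[10,-17.5,0],[12,-21,0],[14,-24.5,0],[16,-28,0],[18,-31.5,0],[19.1,-33.4,0]],"turn":[[0,0,-10],[0,0,-20],[0,0,-30],[0,0,-40],[0,0,-50],[0,0,-60],[0,0,-70],[0,0,-80],[0,0,-90],[0,0,-100]]}' 20
```

```text
clock: 1.95
eef_pos: [438.2, 156.1, 205.6]
eef_rot: [3.141, -0.0, 0.924]
wrist_force: [-0.7, 0.0, -0.1]
finger_gap: 59.2
```

```bash
python3 -m inch '{"grip":[0.25,0.25,0.25,0.25,0.25],"travel":[[0,0,-3],[-0.1,0.1,-7],[-0.1,0.1,-11],[-0.1,0.1,-11],[-0.1,0.1,-11]],"turn":[[0,0,-10],[0,0,-20],[0,0,-20.9],[0,0,-20.9],[0,0,-20.9]]}'
python3 - <<'E'
from h import *
cap('top','top1');cap('side','side1')
import ov; ov.go('1',437.2,156.8,32,'pics/ov4.png')
E
```

```text
clock: 2.58
eef_pos: [438.0, 157.3, 97.1]
eef_rot: [3.141, -0.002, 0.56]
wrist_force: [0.4, -0.1, 0.7]
finger_gap: 58.8
```

View pics/ov4.png

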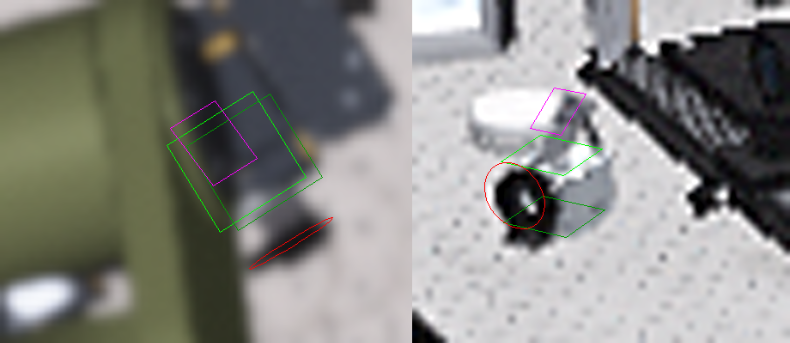

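```bash
python3 - <<'E'
from h import *
q=np.load('pics/side1_p.npy'); print(proj('side',[[438,157,97]]))
t=32*np.pi/180; y=np.array([-np.sin(t),np.cos(t),0]); P=np.array([438,157,97.])
polys=headpolys(437.2,156.8,t)+[(np.array([P+y*29,P-y*29]),(0,255,255)),(np.array([P,P+[0,0,40]]),(255,255,0))]
cv2.imwrite('pics/s1.png',overlay('side',q,polys,(170,110,260,215),7))
E
```

```text
[[209.34384631 172.15110068]]
```

View pics/s1.png

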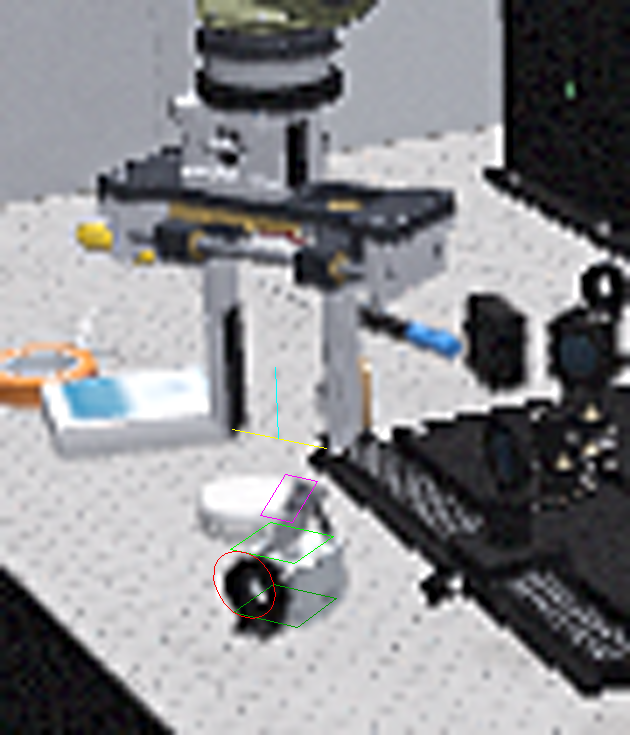

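The side view shows the fingers straddling the head (fingertips near (242,435) and (325,445), head housing near (300,570)). I'll descend and grip.

```bash
python3 -m inch '{"grip":[0.25,0.25,0.25,0.25,0.25,0.25,0.25],"travel":[[0,0,-2],[0,0,-4],[0,0,-6],[0,0,-8],[0,0,-8.9],[0,0,-8.9],[0,0,-8.9]],"turn":[[0,0,0],[0,0,0],[0,0,0],[0,0,0],[0,0,0],[0,0,0],[0,0,0]]}'; python3 -m inch '{"grip":[0,-0.15,-0.2,-0.3,-0.3,-0.3,-0.3,-0.3],"travel":[[0,0,0],[0,0,0],[0,0,0],[0,0,0],[0,0,0],[0,0,0],[0,0,0],[0,0,0]],"turn":[[0,0,0],[0,0,0],[0,0,0],[0,0,0],[0,0,0],[0,0,0],[0,0,0],[0,0,0]]}' 25
```

```text
clock: 3.55
eef_pos: [438.6, 157.5, 9.1]
eef_rot: [3.14, -0.004, 0.56]
wrist_force: [-0.5, -0.7, 0.1]
finger_gap: 58.5
clock: 4.55
eef_pos: [438.9, 157.6, 9.5]
eef_rot: [3.14, -0.005, 0.56]
wrist_force: [-0.3, -0.5, 5.8]
finger_gap: 39.8
```

```bash
python3 -m inch '{"grip":[-0.3,-0.3,-0.3,-0.3,-0.3,-0.3],"travel":[[0,0,0.3],[0,0,1],[0,0,2],[0,0,4],[0,0,4],[0,0,4]],"turn":[[0,0,0],[0,0,0],[0,0,0],[0,0,0],[0,0,0],[0,0,0]]}'
```

```text
clock: 5.3
eef_pos: [438.6, 157.5, 49.1]
eef_rot: [3.14, -0.004, 0.56]
wrist_force: [0.3, -0.5, -3.8]
finger_gap: 39.8
```

```bash
python3 - <<'E'
from h import *
print({k:np.round(v,2).tolist() for k,v in manip.read_state().items()})
cap('top','top2');q,_=cap('side','side2')
cv2.imwrite('pics/s2.png',overlay('side',q,[],(170,110,260,215),7))
E
```

```text
{'clock': 5.3, 'joints': [0.27, 0.32, 1.91, -0.0, 0.91, 1.28], 'qd': [0.0, 0.01, 0.0, 0.0, -0.0, -0.0], 'effort': [0.01, -49.32, -29.46, 0.03, -0.05, 0.0], 'eef_pos': [438.61, 157.53, 49.12], 'eef_rot': [3.14, -0.0, 0.56], 'wrist_force': [0.29, -0.46, -3.84], 'moment': [0.06, 0.11, -0.0], 'finger_gap': 39.79}
```

View pics/s2.png

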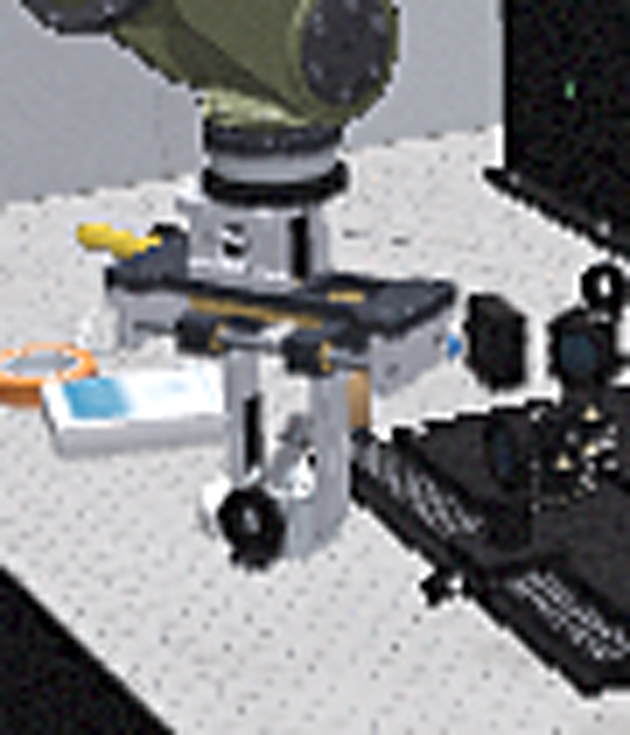

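Head held upright and clear of the table. The side view shows the iris at (252,525) and the housing between the fingers. Next I'll carry it over the stand, turning to yaw −32° so the side camera sees head-x edge on.

```bash
python3 -m inch '{"grip":[-0.3,-0.3,-0.3,-0.3,-0.3,-0.3,-0.3,-0.3,-0.3,-0.3],"travel":[[0,0,3],[0,0,7],[0.5,-1,11],[2,-6,12],[3.5,-11,12],[5,-16,12],[6.5,-21,12],[8,-26,12],[9.5,-31,12],[10.8,-35.8,12]],"turn":[[0,0,0],[0,0,0],[0,0,-5],[0,0,-12],[0,0,-20],[0,0,-28],[0,0,-36],[0,0,-44],[0,0,-52],[0,0,-60]]}' && python3 -m inch '{"grip":[-0.3,-0.3,-0.3,-0.3,-0.3],"travel":[[0.5,-2,0],[0.8,-2.9,-0.5],[0.8,-2.9,-1.4],[0.8,-2.9,-1.4],[0.8,-2.9,-1.4]],"turn":[[0,0,-3],[0,0,-3],[0,0,-3],[0,0,-3],[0,0,-3]]}'
```

```text
clock: 6.65
eef_pos: [546.5, -202.3, 167.9]
eef_rot: [3.14, -0.002, -0.492]
wrist_force: [0.1, 0.1, -3.4]
finger_gap: 40.0
clock: 7.28
eef_pos: [554.6, -230.5, 154.1]
eef_rot: [3.14, -0.002, -0.543]
wrist_force: [0.6, 0.3, -2.6]
finger_gap: 40.1
```

```bash
python3 - <<'E'
from h import *
s=manip.read_state(); print(s['eef_pos'],s['eef_rot'])
p,_=cap('top','top3');q,_=cap('side','side3')
yaw=s['eef_rot'][2]
hp=headpolys(s['eef_pos'][0],s['eef_pos'][1],yaw,s['eef_pos'][2]-9.4)
sp=standpolys(554.3,-230,81.5)
cv2.imwrite('pics/s3.png',np.hstack([overlay('side',q,[],(275,165,325,240),7),overlay('side',q,hp+sp,(275,165,325,240),7)]))
cv2.imwrite('pics/t3.png',overlay('top',p,hp+sp,(270,130,350,200),8))
E
```

```text
[ 554.63221686 -230.46815359  154.12080248] [ 3.14034367e+00 -2.42025745e-03 -5.42943053e-01]
```

View pics/s3.png

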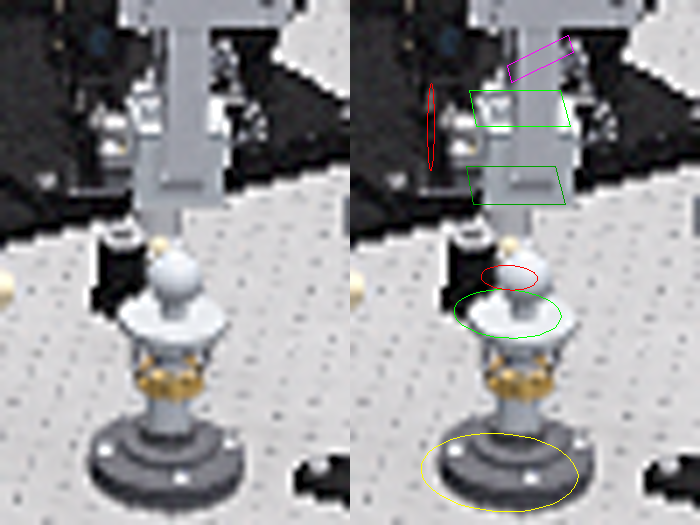

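View pics/t3.png

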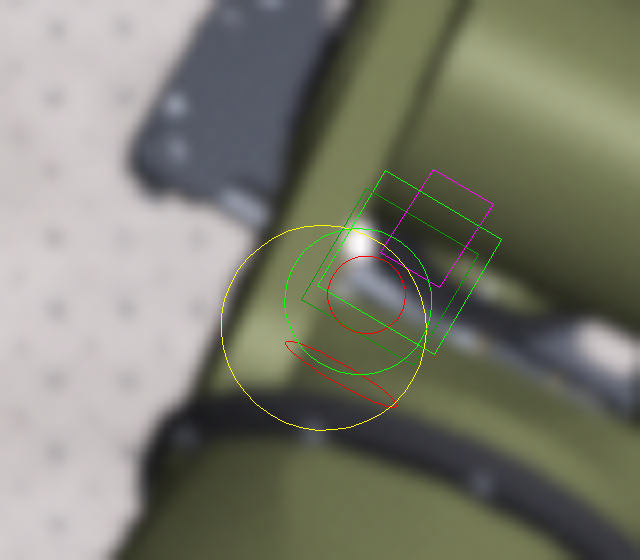

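```bash
python3 - <<'E'
from h import *
q=np.load('pics/side3_p.npy'); g=cv2.cvtColor(q,cv2.COLOR_RGB2GRAY).astype(int)
print('cols',list(range(288,314)))
for r in list(range(184,196))+list(range(199,216)): print(r,g[r,288:314].tolist())
q=np.load('pics/side0_p.npy'); g=cv2.cvtColor(q,cv2.COLOR_RGB2GRAY).astype(int)
E
```

```text
cols [288, 289, 290, 291, 292, 293, 294, 295, 296, 297, 298, 299, 300, 301, 302, 303, 304, 305, 306, 307, 308, 309, 310, 311, 312, 313]
184 [16, 79, 82, 91, 108, 140, 100, 125, 123, 123, 153, 159, 159, 161, 160, 160, 153, 123, 127, 182, 33, 161, 93, 83, 181, 38]
185 [19, 102, 232, 163, 91, 152, 111, 172, 165, 164, 147, 160, 158, 157, 158, 160, 169, 160, 162, 138, 82, 68, 38, 37, 30, 31]
186 [31, 154, 247, 232, 188, 138, 119, 164, 164, 147, 149, 160, 159, 159, 160, 163, 162, 159, 164, 201, 18, 18, 37, 57, 28, 22]
187 [7, 72, 125, 119, 123, 116, 123, 165, 158, 151, 148, 161, 159, 160, 158, 160, 159, 161, 167, 219, 0, 15, 21, 22, 19, 13]
188 [14, 66, 129, 126, 123, 123, 146, 163, 161, 147, 150, 161, 160, 161, 160, 160, 160, 160, 168, 213, 3, 18, 20, 25, 36, 26]
189 [14, 34, 55, 47, 48, 51, 161, 166, 166, 149, 171, 159, 162, 160, 161, 160, 154, 165, 173, 0, 28, 12, 36, 31, 30, 19]
190 [21, 34, 75, 75, 69, 91, 148, 166, 158, 148, 187, 147, 148, 145, 145, 145, 163, 166, 179, 0, 7, 13, 8, 4, 1, 9]
191 [25, 38, 83, 90, 90, 125, 152, 162, 161, 146, 111, 110, 111, 111, 110, 112, 151, 164, 178,
[... 2048 characters left out ...]
213, 217, 216, 213, 212, 215]
211 [219, 224, 225, 220, 93, 232, 242, 240, 238, 238, 240, 242, 241, 239, 237, 237, 240, 243, 242, 156, 210, 214, 213, 215, 212, 213]
212 [214, 215, 214, 212, 162, 102, 204, 238, 243, 239, 239, 238, 239, 238, 236, 236, 239, 225, 141, 193, 217, 216, 214, 212, 190, 217]
213 [210, 212, 207, 212, 223, 167, 105, 104, 166, 185, 213, 240, 233, 236, 221, 200, 171, 132, 178, 197, 220, 217, 206, 205, 215, 215]
214 [206, 208, 205, 187, 216, 176, 111, 128, 110, 141, 139, 139, 145, 140, 146, 159, 126, 149, 225, 217, 215, 219, 216, 201, 213, 218]
215 [209, 209, 206, 208, 215, 179, 85, 180, 109, 121, 121, 137, 141, 91, 113, 156, 69, 195, 218, 212, 213, 216, 214, 211, 216, 213]
```

```bash
python3 -m inch '{"grip":[-0.3,-0.3,-0.3,-0.3,-0.3,-0.3],"travel":[[0.1,-0.06,-0.5],[0.21,-0.12,-1.5],[0.21,-0.12,-2.5],[0.21,-0.12,-3.2],[0.21,-0.12,-3.2],[0.21,-0.12,-3.2]],"turn":[[0,0,0],[0,0,0],[0,0,0],[0,0,0],[0,0,0],[0,0,0]]}'
python3 - <<'E'
from h import *
print(np.round(manip.read_state()['eef_pos'],2))
q,_=cap('side','side4');cv2.imwrite('pics/s4.png',overlay('side',q,[],(275,165,325,240),8))
E
```

```text
clock: 8.12
eef_pos: [556.9, -232.1, 122.6]
eef_rot: [3.14, -0.003, -0.543]
wrist_force: [0.8, -0.5, -2.8]
finger_gap: 39.7
[ 556.94 -232.06  122.62]
```

View pics/s4.png

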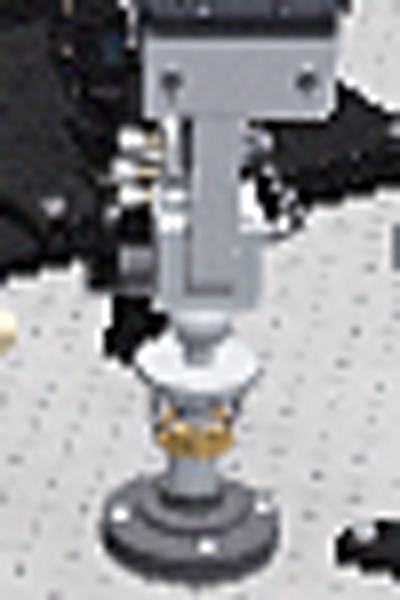

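```bash
python3 - <<'E'
from h import *
g=cv2.cvtColor(np.load('pics/side4_p.npy'),cv2.COLOR_RGB2GRAY).astype(int)
print('cols',list(range(290,312)))
for r in range(196,215): print(r,g[r,290:312].tolist())
for r in range(226,236): print(r,g[r,284:314].tolist())
x=np.array([.857,-.517,0]);y=np.array([.517,.857,0]);s=np.array([555,-231,0])
for nm,P in(('front bottom',s-y*20+[0,0,113]),('axis 113',s+[0,0,113]),('ball',s+[0,0,99.5]),('collar',s+[0,0,81.5]),('foot0',s),('foot12',s+[0,0,10])): print(nm,proj('side',[P,P+x]).round(2).tolist())
E
```

```text
cols [290, 291, 292, 293, 294, 295, 296, 297, 298, 299, 300, 301, 302, 303, 304, 305, 306, 307, 308, 309, 310, 311]
196 [150, 137, 135, 135, 101, 173, 163, 161, 130, 165, 161, 160, 159, 158, 184, 157, 160, 181, 224, 223, 218, 218]
197 [155, 127, 129, 128, 107, 176, 164, 161, 125, 162, 160, 157, 163, 158, 158, 156, 155, 177, 225, 216, 216, 191]
198 [132, 105, 105, 97, 92, 173, 162, 162, 127, 165, 162, 155, 159, 159, 160, 155, 153, 173, 221, 208, 199, 205]
199 [67, 66, 65, 62, 102, 177, 166, 162, 120, 162, 159, 160, 159, 159, 160, 159, 155, 176, 219, 215, 213, 214]
200 [54, 76, 68, 77, 106, 175, 164, 165, 112, 137, 133, 132, 135, 133, 149, 161, 157, 175, 216, 218, 210, 215]
201 [78, 106, 99, 122, 122, 171, 161, 160, 110, 111, 115, 116, 115, 110, 150, 157, 153, 179, 221, 214, 191, 212]
202 [0, 19, 15, 19, 177, 171, 162, 161, 165, 165, 164, 165, 165, 163, 160, 160, 157, 192, 211, 203, 207, 211]
203 [14, 17, 3, 45, 192, 180, 174, 177, 178, 178, 180, 179, 177, 174, 170, 173, 174, 204, 218, 216, 211, 209]
204 [7, 29, 22, 1, 9, 27, 152, 198, 219, 227, 236, 233, 226, 199, 203, 213, 221, 219, 
[... 2187 characters left out ...]

233 [202, 212, 214, 230, 49, 34, 41, 77, 119, 122, 128, 127, 130, 131, 129, 129, 255, 225, 123, 128, 131, 124, 110, 83, 61, 123, 219, 203, 204, 208]
234 [172, 209, 212, 223, 159, 63, 41, 46, 50, 57, 85, 103, 121, 121, 118, 120, 118, 120, 122, 106, 109, 71, 63, 60, 67, 198, 213, 178, 190, 210]
235 [210, 209, 208, 216, 222, 164, 83, 50, 55, 51, 61, 61, 58, 56, 63, 64, 64, 60, 58, 64, 66, 66, 62, 76, 141, 221, 209, 209, 208, 206]
front bottom [[298.45, 203.16], [298.77, 203.16]]
axis 113 [[297.83, 200.32], [298.15, 200.32]]
ball [[297.63, 204.22], [297.95, 204.22]]
collar [[297.37, 209.37], [297.69, 209.37]]
foot0 [[296.22, 231.95], [296.53, 231.95]]
foot12 [[296.36, 229.24], [296.67, 229.24]]
```

Along the side-visible axis the head (column 299.5) and the ball (299.6) now line up. I'll descend by feel.

```bash
python3 -m inch '{"grip":[-0.3,-0.3,-0.3,-0.3,-0.3,-0.3],"travel":[[0,0,-0.15],[0,0,-0.3],[0,0,-0.45],[0,0,-0.6],[0,0,-0.6],[0,0,-0.6]],"turn":[[0,0,0],[0,0,0],[0,0,0],[0,0,0],[0,0,0],[0,0,0]]}'
```

```text
clock: 8.93
eef_pos: [557.0, -232.1, 116.8]
eef_rot: [3.14, -0.004, -0.543]
wrist_force: [-1.1, 0.5, -4.1]
finger_gap: 39.7
```

```bash
python3 -m inch '{"grip":[-0.3,-0.3,-0.3,-0.3],"travel":[[0,0,-0.1],[0,0,-0.2],[0,0,-0.3],[0,0,-0.3]],"turn":[[0,0,0],[0,0,0],[0,0,0],[0,0,0]]}'
```

```text
clock: 9.43
eef_pos: [557.0, -232.1, 113.7]
eef_rot: [3.14, -0.003, -0.543]
wrist_force: [-0.7, 0.5, -3.8]
finger_gap: 39.4
```

```bash
python3 -m inch '{"grip":[-0.3,-0.3,-0.3,-0.3],"travel":[[0,0,-0.1],[0,0,-0.2],[0,0,-0.2],[0,0,-0.2]],"turn":[[0,0,0],[0,0,0],[0,0,0],[0,0,0]]}'
```

```text
clock: 9.93
eef_pos: [557.0, -232.1, 111.7]
eef_rot: [3.14, -0.003, -0.543]
wrist_force: [0.3, -0.4, -4.8]
finger_gap: 39.9
```

```bash
python3 -m inch '{"grip":[-0.3,-0.3,-0.3,-0.3],"travel":[[0,0,-0.1],[0,0,-0.2],[0,0,-0.2],[0,0,-0.2]],"turn":[[0,0,0],[0,0,0],[0,0,0],[0,0,0]]}'; python3 -c "
from h import *
for i in range(1): print({k:np.round(v,2).tolist() for k,v in manip.read_state().items() if k in('eef_pos','wrist_force','moment')})"
```

```text
clock: 10.42
eef_pos: [557.0, -232.1, 109.7]
eef_rot: [3.14, -0.003, -0.543]
wrist_force: [-0.0, 0.9, -4.4]
finger_gap: 39.7
{'eef_pos': [556.97, -232.07, 109.65], 'wrist_force': [-0.05, 0.89, -4.44], 'moment': [0.03, 0.12, 0.03]}
```

```bash
python3 -m inch '{"grip":[-0.3,-0.3,-0.3,-0.3],"travel":[[0,0,-0.1],[0,0,-0.2],[0,0,-0.2],[0,0,-0.2]],"turn":[[0,0,0],[0,0,0],[0,0,0],[0,0,0]]}'
```

```text
clock: 10.92
eef_pos: [557.0, -232.1, 107.7]
eef_rot: [3.14, -0.003, -0.543]
wrist_force: [0.4, -0.1, -3.6]
finger_gap: 39.5
```

```bash
python3 -m inch '{"grip":[-0.3,-0.3,-0.3,-0.3],"travel":[[0,0,-0.1],[0,0,-0.2],[0,0,-0.2],[0,0,-0.2]],"turn":[[0,0,0],[0,0,0],[0,0,0],[0,0,0]]}'
```

```text
clock: 11.42
eef_pos: [557.0, -232.1, 105.7]
eef_rot: [3.14, -0.003, -0.543]
wrist_force: [-0.6, -0.5, -3.4]
finger_gap: 39.9
```

```bash
python3 -m inch '{"grip":[-0.3,-0.3,-0.3,-0.3],"travel":[[0,0,-0.1],[0,0,-0.2],[0,0,-0.2],[0,0,-0.2]],"turn":[[0,0,0],[0,0,0],[0,0,0],[0,0,0]]}'
```

```text
clock: 11.92
eef_pos: [557.0, -232.0, 103.7]
eef_rot: [3.14, -0.003, -0.543]
wrist_force: [0.3, 1.1, -2.7]
finger_gap: 39.8
```

```bash
python3 -m inch '{"grip":[-0.3,-0.3,-0.3],"travel":[[0,0,-0.1],[0,0,-0.15],[0,0,-0.15]],"turn":[[0,0,0],[0,0,0],[0,0,0]]}'
```

```text
clock: 12.3
eef_pos: [557.0, -232.0, 102.2]
eef_rot: [3.141, -0.003, -0.543]
wrist_force: [0.7, 1.6, -3.7]
finger_gap: 40.0
```

```bash
python3 -m inch '{"grip":[-0.3,-0.3,-0.3],"travel":[[0,0,-0.1],[0,0,-0.15],[0,0,-0.15]],"turn":[[0,0,0],[0,0,0],[0,0,0]]}'
```

```text
clock: 12.68
eef_pos: [557.1, -232.0, 100.7]
eef_rot: [3.141, -0.004, -0.543]
wrist_force: [1.3, 1.0, -2.7]
finger_gap: 39.6
```

```bash
python3 -m inch '{"grip":[-0.3,-0.3,-0.3],"travel":[[0,0,-0.1],[0,0,-0.15],[0,0,-0.15]],"turn":[[0,0,0],[0,0,0],[0,0,0]]}'
```

```text
clock: 13.05
eef_pos: [557.0, -231.9, 99.0]
eef_rot: [3.141, -0.003, -0.543]
wrist_force: [1.1, 0.4, -3.1]
finger_gap: 39.9
```

```bash
python3 -m inch '{"grip":[-0.3,-0.3,-0.3],"travel":[[0,0,-0.1],[0,0,-0.1],[0,0,-0.1]],"turn":[[0,0,0],[0,0,0],[0,0,0]]}'
```

```text
clock: 13.42
eef_pos: [556.9, -231.8, 97.7]
eef_rot: [3.141, -0.003, -0.543]
wrist_force: [1.3, 1.3, -4.3]
finger_gap: 39.7
```

```bash
python3 -m inch '{"grip":[-0.3,-0.3,-0.3],"travel":[[0,0,-0.1],[0,0,-0.1],[0,0,-0.1]],"turn":[[0,0,0],[0,0,0],[0,0,0]]}'
```

```text
clock: 13.8
eef_pos: [556.7, -231.8, 96.4]
eef_rot: [3.141, -0.002, -0.543]
wrist_force: [1.7, 0.8, -6.8]
finger_gap: 39.8
```

```bash
python3 - <<'E'
from h import *
print({k:np.round(v,2).tolist() for k,v in manip.read_state().items()})
q,_=cap('side','side5');cv2.imwrite('pics/s5.png',overlay('side',q,[],(275,165,325,240),8))
E
```

```text
{'clock': 13.8, 'joints': [-0.45, 0.52, 1.48, -0.0, 1.14, 1.66], 'qd': [0.0, -0.0, 0.0, 0.0, 0.0, 0.0], 'effort': [-1.06, -66.46, -34.75, -0.44, 0.14, -0.0], 'eef_pos': [556.7, -231.78, 96.38], 'eef_rot': [3.14, -0.0, -0.54], 'wrist_force': [1.75, 0.84, -6.76], 'moment': [0.27, -0.2, -0.02], 'finger_gap': 39.82}
```

View pics/s5.png

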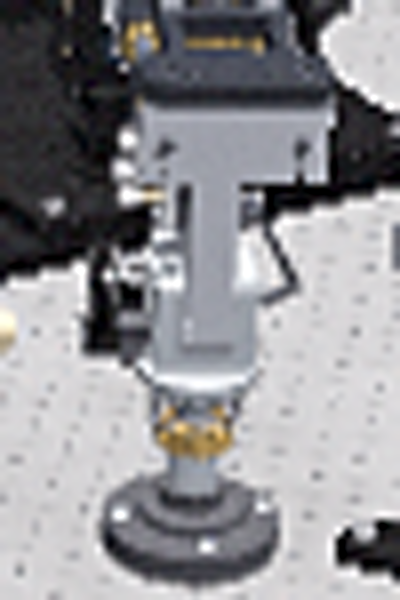

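```bash
python3 -m inch '{"grip":[-0.3,-0.3,-0.3],"travel":[[0,0,-0.1],[0,0,-0.15],[0,0,-0.15]],"turn":[[0,0,0],[0,0,0],[0,0,0]]}'
```

```text
clock: 14.22
eef_pos: [556.7, -231.8, 94.9]
eef_rot: [3.14, -0.002, -0.543]
wrist_force: [1.2, 0.8, -5.3]
finger_gap: 39.8
```

```bash
python3 -m inch '{"grip":[-0.3,-0.3,-0.3],"travel":[[0,0,-0.1],[0,0,-0.1],[0,0,-0.1]],"turn":[[0,0,0],[0,0,0],[0,0,0]]}'
```

```text
clock: 14.6
eef_pos: [556.6, -231.7, 93.9]
eef_rot: [3.14, -0.002, -0.543]
wrist_force: [-0.1, 1.6, -4.2]
finger_gap: 39.9
```

```bash
python3 -m inch '{"grip":[-0.3,-0.3,-0.3],"travel":[[0,0,-0.1],[0,0,-0.1],[0,0,-0.1]],"turn":[[0,0,0],[0,0,0],[0,0,0]]}'
```

```text
clock: 14.98
eef_pos: [556.6, -231.8, 92.8]
eef_rot: [3.14, -0.002, -0.543]
wrist_force: [0.9, 1.2, -4.9]
finger_gap: 39.7
```

```bash
python3 -m inch '{"grip":[-0.3,-0.3,-0.3],"travel":[[0,0,-0.1],[0,0,-0.1],[0,0,-0.1]],"turn":[[0,0,0],[0,0,0],[0,0,0]]}'
```

```text
clock: 15.35
eef_pos: [556.6, -231.8, 91.9]
eef_rot: [3.14, -0.002, -0.543]
wrist_force: [0.4, 0.5, -3.8]
finger_gap: 39.6
```

```bash
python3 -m inch '{"grip":[-0.3,-0.3,-0.3],"travel":[[0,0,-0.1],[0,0,-0.1],[0,0,-0.1]],"turn":[[0,0,0],[0,0,0],[0,0,0]]}'
```

```text
clock: 15.72
eef_pos: [556.8, -231.9, 91.2]
eef_rot: [3.14, -0.003, -0.543]
wrist_force: [-0.1, 1.6, 1.6]
finger_gap: 39.7
```

```bash
python3 -m inch '{"grip":[-0.3,-0.3,-0.3],"travel":[[0,0,-0.1],[0,0,-0.1],[0,0,-0.1]],"turn":[[0,0,0],[0,0,0],[0,0,0]]}'; python3 - <<'E'
from h import *
q,_=cap('side','side6');cv2.imwrite('pics/s6.png',overlay('side',q,[],(275,165,325,240),8))
E
```

```text
clock: 16.1
eef_pos: [556.9, -232.0, 90.4]
eef_rot: [3.141, -0.003, -0.543]
wrist_force: [-0.1, 1.4, 2.2]
finger_gap: 40.0
```

View pics/s6.png

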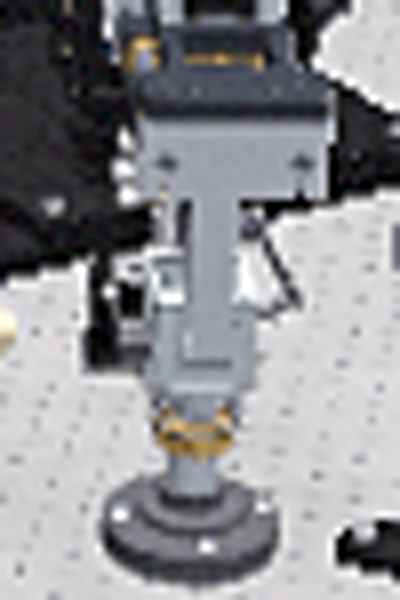

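```bash
python3 -m inch '{"grip":[-0.3,-0.3,-0.3],"travel":[[0,0,-0.1],[0,0,-0.1],[0,0,-0.1]],"turn":[[0,0,0],[0,0,0],[0,0,0]]}'
```

```text
clock: 16.52
eef_pos: [557.0, -232.0, 89.5]
eef_rot: [3.141, -0.003, -0.543]
wrist_force: [-0.5, 1.3, 4.8]
finger_gap: 39.9
```

```bash
python3 -m inch '{"grip":[-0.3,-0.3,-0.3],"travel":[[0,0,-0.1],[0,0,-0.1],[0,0,-0.1]],"turn":[[0,0,0],[0,0,0],[0,0,0]]}'
```

```text
clock: 16.9
eef_pos: [557.1, -232.1, 88.8]
eef_rot: [3.141, -0.004, -0.543]
wrist_force: [-0.3, 1.9, 5.8]
finger_gap: 39.8
```

```bash
python3 -m inch '{"grip":[-0.3,-0.3,-0.3],"travel":[[0,0,-0.1],[0,0,-0.1],[0,0,-0.1]],"turn":[[0,0,0],[0,0,0],[0,0,0]]}'
```

```text
clock: 17.27
eef_pos: [557.2, -232.2, 88.2]
eef_rot: [3.141, -0.004, -0.543]
wrist_force: [-1.0, 2.2, 8.0]
finger_gap: 39.9
```

```bash
python3 -m inch '{"grip":[-0.3,-0.3,-0.3],"travel":[[0,0,-0.1],[0,0,-0.1],[0,0,-0.1]],"turn":[[0,0,0],[0,0,0],[0,0,0]]}'; python3 - <<'E'
from h import *
q,_=cap('side','side7');cv2.imwrite('pics/s7.png',overlay('side',q,[],(275,165,325,240),8))
E
```

```text
clock: 17.65
eef_pos: [557.4, -232.3, 87.8]
eef_rot: [3.141, -0.005, -0.543]
wrist_force: [-1.2, 1.4, 8.9]
finger_gap: 39.6
```

View pics/s7.png

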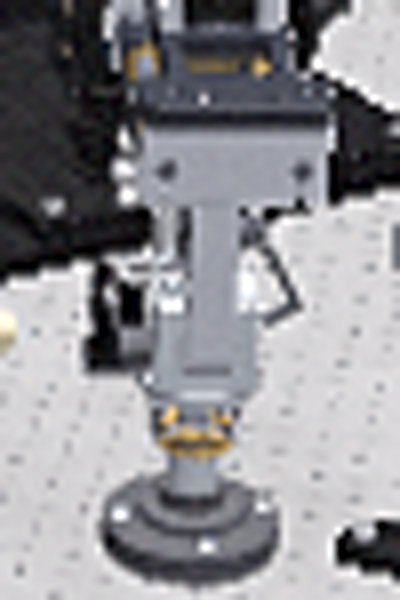

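```bash
python3 -m inch '{"grip":[-0.3,-0.3,-0.3,-0.3],"travel":[[0,0,0.1],[0,0,0.3],[0,0,0.33],[0,0,0.33]],"turn":[[0,0,0],[0,0,0],[0,0,0],[0,0,0]]}'
```

```text
clock: 18.2
eef_pos: [557.3, -232.2, 90.8]
eef_rot: [3.141, -0.005, -0.543]
wrist_force: [-0.2, 0.7, 2.1]
finger_gap: 39.7
```

```bash
python3 -m inch '{"grip":[-0.3,-0.3,-0.3,-0.3],"travel":[[0,0,0.1],[0,0,0.2],[0,0,0.2],[0,0,0.2]],"turn":[[0,0,0],[0,0,0],[0,0,0],[0,0,0]]}'
```

```text
clock: 18.7
eef_pos: [557.1, -232.1, 92.4]
eef_rot: [3.14, -0.004, -0.543]
wrist_force: [0.5, 0.9, -4.0]
finger_gap: 39.5
```

```bash
python3 -m inch '{"grip":[-0.3,-0.3,-0.3,-0.3],"travel":[[0,0,0.1],[0,0,0.1],[0,0,0.1],[0,0,0.1]],"turn":[[0,0,0],[0,0,0],[0,0,0],[0,0,0]]}'
```

```text
clock: 19.2
eef_pos: [557.1, -232.1, 93.4]
eef_rot: [3.14, -0.004, -0.543]
wrist_force: [0.9, 0.9, -5.0]
finger_gap: 39.7
```

```bash
python3 -m inch '{"grip":[-0.3,-0.3,-0.3,-0.3,-0.3,-0.3],"travel":[[0,0,-0.1],[0,0,-0.2],[0,0,-0.3],[0,0,-0.4],[0,0,-0.5],[0,0,-0.5]],"turn":[[0,0,0],[0,0,0],[0,0,0],[0,0,0],[0,0,0],[0,0,0]]}'
```

```text
clock: 19.95
eef_pos: [557.4, -232.2, 89.0]
eef_rot: [3.141, -0.005, -0.543]
wrist_force: [-0.9, 1.5, 6.2]
finger_gap: 39.9
```

```bash
python3 -m inch '{"grip":[-0.3,-0.3,-0.3,-0.3,-0.3],"travel":[[0,0,0.1],[0,0,0.2],[0,0,0.25],[0,0,0.25],[0,0,0.25]],"turn":[[0,0,0],[0,0,0],[0,0,0],[0,0,0],[0,0,0]]}'
```

```text
clock: 20.58
eef_pos: [557.3, -232.2, 91.3]
eef_rot: [3.14, -0.005, -0.543]
wrist_force: [0.1, -0.0, 0.4]
finger_gap: 39.4
```

Now I'll release the head and look.

```bash
python3 -m inch '{"grip":[0,0.2,0.25,0.25,0.25,0.25,0.25],"travel":[[0,0,0],[0,0,0],[0,0,0],[0,0,0],[0,0,0],[0,0,0],[0,0,0]],"turn":[[0,0,0],[0,0,0],[0,0,0],[0,0,0],[0,0,0],[0,0,0],[0,0,0]]}'
python3 -m inch '{"grip":[0.25,0.25,0.25,0.25,0.25,0.25],"travel":[[0,0,2],[0,0,5],[0,0,8],[0,0,10],[0,0,10],[0,0,10]],"turn":[[0,0,0],[0,0,0],[0,0,0],[0,0,0],[0,0,0],[0,0,0]]}'
python3 - <<'E'
from h import *
q,d=cap('side','side8');cv2.imwrite('pics/s8.png',overlay('side',q,[],(275,145,325,240),6))
E
```

```text
clock: 21.45
eef_pos: [557.3, -232.2, 91.3]
eef_rot: [3.141, -0.005, -0.543]
wrist_force: [0.0, 0.2, -0.1]
finger_gap: 58.5
clock: 22.2
eef_pos: [557.0, -232.1, 190.2]
eef_rot: [3.14, -0.003, -0.543]
wrist_force: [0.4, -0.7, -0.1]
finger_gap: 58.7
```

View pics/s8.png

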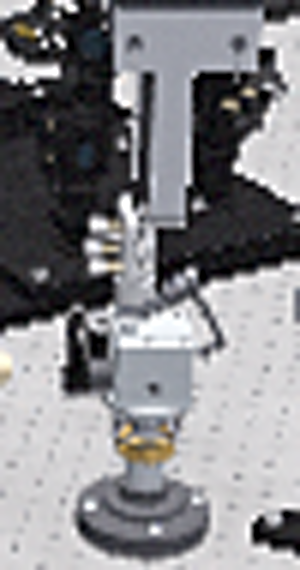

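The side view shows the head upright on the collar (housing x 112–190, lever raised at (185,285)), with the fingers clear above. Next I'll close the fingers and come down on the pad.

```bash
python3 -m inch '{"grip":[-1,-1,-1,-1,-1,-1,-1,-1],"travel":[[0.19,-0.11,0],[0.19,-0.11,0],[0.19,-0.11,0],[0.19,-0.11,0],[0.19,-0.11,-1],[0.19,-0.11,-2],[0.19,-0.11,-3.5],[0.19,-0.11,-3.5]],"turn":[[0,0,0],[0,0,0],[0,0,0],[0,0,0],[0,0,0],[0,0,0],[0,0,0],[0,0,0]]}'
python3 - <<'E'
from h import *
q,d=cap('side','side9');cv2.imwrite('pics/s9.png',overlay('side',q,[],(275,165,325,240),8))
E
```

```text
clock: 23.25
eef_pos: [558.3, -232.9, 153.3]
eef_rot: [3.14, -0.0, -0.543]
wrist_force: [0.8, -0.2, 0.4]
finger_gap: 0.7
```

View pics/s9.png

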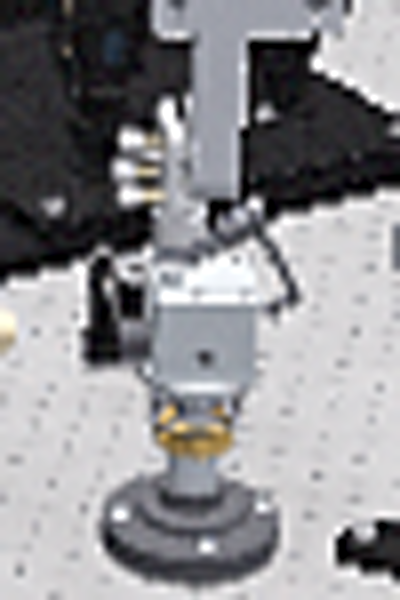

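```bash
python3 -m inch '{"grip":[-1,-1,-1,-1,-1],"travel":[[0,0,-0.2],[0,0,-0.4],[0,0,-0.6],[0,0,-0.8],[0,0,-0.8]],"turn":[[0,0,0],[0,0,0],[0,0,0],[0,0,0],[0,0,0]]}'
```

```text
clock: 23.92
eef_pos: [558.6, -233.0, 146.1]
eef_rot: [3.14, -0.001, -0.543]
wrist_force: [-0.0, -0.9, -0.0]
finger_gap: 0.2
```

```bash
python3 -m inch '{"grip":[-1,-1,-1],"travel":[[0,0,-0.1],[0,0,-0.2],[0,0,-0.2]],"turn":[[0,0,0],[0,0,0],[0,0,0]]}'
```

```text
clock: 24.3
eef_pos: [558.5, -233.0, 144.1]
eef_rot: [3.14, -0.001, -0.543]
wrist_force: [0.2, -0.9, 0.7]
finger_gap: 0.8
```

```bash
python3 -m inch '{"grip":[-1,-1,-1],"travel":[[0,0,-0.1],[0,0,-0.2],[0,0,-0.2]],"turn":[[0,0,0],[0,0,0],[0,0,0]]}'
```

```text
clock: 24.68
eef_pos: [558.7, -233.0, 142.3]
eef_rot: [3.14, -0.002, -0.543]
wrist_force: [0.5, 0.1, 2.3]
finger_gap: 0.7
```

```bash
python3 -m inch '{"grip":[-1,-1,-1],"travel":[[0,0,-0.1],[0,0,-0.2],[0,0,-0.2]],"turn":[[0,0,0],[0,0,0],[0,0,0]]}'
```

```text
clock: 25.05
eef_pos: [558.8, -233.1, 140.5]
eef_rot: [3.14, -0.002, -0.543]
wrist_force: [-0.6, -0.7, 5.6]
finger_gap: 0.5
```

Contact is at about 143 mm, as predicted. I'll keep pressing.

```bash
python3 -m inch '{"grip":[-1,-1,-1],"travel":[[0,0,-0.1],[0,0,-0.2],[0,0,-0.2]],"turn":[[0,0,0],[0,0,0],[0,0,0]]}'
```

```text
clock: 25.42
eef_pos: [559.2, -233.4, 139.1]
eef_rot: [3.14, -0.004, -0.543]
wrist_force: [0.0, -0.5, 8.3]
finger_gap: 0.3
```

```bash
python3 -m inch '{"grip":[-1,-1,-1],"travel":[[0,0,-0.1],[0,0,-0.2],[0,0,-0.2]],"turn":[[0,0,0],[0,0,0],[0,0,0]]}'
```

```text
clock: 25.8
eef_pos: [559.6, -233.6, 137.8]
eef_rot: [3.141, -0.005, -0.543]
wrist_force: [0.9, -0.0, 6.3]
finger_gap: 0.8
```

```bash
python3 -m inch '{"grip":[-1,-1,-1],"travel":[[0,0,-0.1],[0,0,-0.2],[0,0,-0.2]],"turn":[[0,0,0],[0,0,0],[0,0,0]]}'
```

```text
clock: 26.18
eef_pos: [560.1, -233.8, 136.5]
eef_rot: [3.141, -0.007, -0.543]
wrist_force: [0.8, -0.7, 7.1]
finger_gap: 0.5
```

```bash
python3 -m inch '{"grip":[-1,-1,-1],"travel":[[0,0,-0.1],[0,0,-0.2],[0,0,-0.2]],"turn":[[0,0,0],[0,0,0],[0,0,0]]}'; python3 - <<'E'
from h import *
q,d=cap('side','side10');cv2.imwrite('pics/s10.png',overlay('side',q,[],(275,165,325,240),8))
E
```

```text
clock: 26.55
eef_pos: [560.5, -234.0, 135.1]
eef_rot: [3.141, -0.009, -0.543]
wrist_force: [0.0, -0.4, 7.0]
finger_gap: 0.8
```

View pics/s10.png

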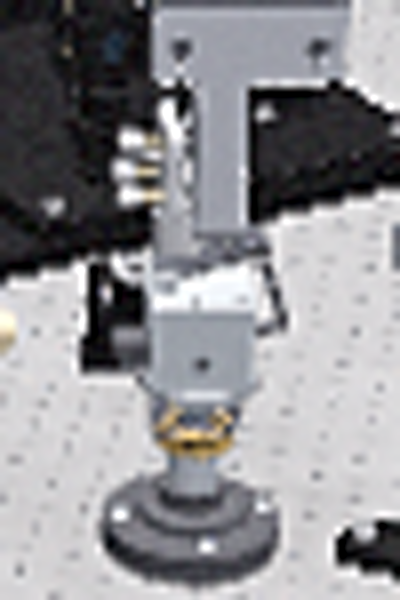

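```bash
python3 -m inch '{"grip":[-1,-1,-1],"travel":[[-0.1,0.05,-0.1],[-0.15,0.08,-0.2],[-0.15,0.08,-0.2]],"turn":[[0,0,0],[0,0,0],[0,0,0]]}'
```

```text
clock: 26.98
eef_pos: [559.5, -233.5, 133.9]
eef_rot: [3.141, -0.011, -0.543]
wrist_force: [2.0, -0.6, 7.6]
finger_gap: 0.6
```

```bash
python3 -m inch '{"grip":[-1,-1,-1],"travel":[[-0.1,0.05,-0.1],[-0.1,0.05,-0.2],[-0.1,0.05,-0.2]],"turn":[[0,0,0],[0,0,0],[0,0,0]]}'
```

```text
clock: 27.35
eef_pos: [559.3, -233.4, 132.8]
eef_rot: [3.141, -0.014, -0.544]
wrist_force: [2.7, -1.8, 7.1]
finger_gap: 0.5
```

```bash
python3 -m inch '{"grip":[-1,-1,-1],"travel":[[-0.05,0.03,-0.1],[-0.05,0.03,-0.2],[-0.05,0.03,-0.2]],"turn":[[0,0,0],[0,0,0],[0,0,0]]}'
```

```text
clock: 27.72
eef_pos: [559.6, -233.6, 131.8]
eef_rot: [3.141, -0.017, -0.544]
wrist_force: [3.1, -0.2, 6.4]
finger_gap: 0.3
```

```bash
python3 -m inch '{"grip":[-1,-1,-1],"travel":[[-0.05,0.03,-0.1],[-0.05,0.03,-0.2],[-0.05,0.03,-0.2]],"turn":[[0,0,0],[0,0,0],[0,0,0]]}'
```

```text
clock: 28.1
eef_pos: [559.9, -233.7, 130.7]
eef_rot: [3.142, -0.02, -0.544]
wrist_force: [2.5, -2.0, 7.1]
finger_gap: 0.4
```

```bash
python3 -m inch '{"grip":[-1,-1,-1],"travel":[[-0.03,0.02,-0.1],[-0.03,0.02,-0.2],[-0.03,0.02,-0.2]],"turn":[[0.3,0.5,0],[0.6,1,0],[0.6,1,0]]}'
```

```text
clock: 28.48
eef_pos: [560.4, -234.0, 129.5]
eef_rot: [-3.142, -0.002, -0.544]
wrist_force: [2.7, -2.4, 7.4]
finger_gap: 0.4
```

```bash
python3 -m inch '{"grip":[-1,-1,-1],"travel":[[-0.03,0.02,-0.1],[-0.03,0.02,-0.2],[-0.03,0.02,-0.2]],"turn":[[0.1,0.2,0],[0.1,0.2,0],[0.1,0.2,0]]}'
```

```text
clock: 28.85
eef_pos: [560.8, -234.2, 128.3]
eef_rot: [3.142, -0.0, -0.544]
wrist_force: [3.4, -2.8, 7.9]
finger_gap: 0.1
```

```bash
python3 -m inch '{"grip":[-1,-1,-1],"travel":[[-0.03,0.02,-0.1],[-0.03,0.02,-0.15],[-0.03,0.02,-0.15]],"turn":[[0.1,0.2,0],[0.1,0.2,0],[0.1,0.2,0]]}'; python3 - <<'E'
from h import *
q,d=cap('side','side11');cv2.imwrite('pics/s11.png',overlay('side',q,[],(275,165,325,240),8))
E
```

```text
clock: 29.22
eef_pos: [561.1, -234.4, 127.6]
eef_rot: [3.141, 0.001, -0.544]
wrist_force: [2.6, -1.3, 6.2]
finger_gap: 0.6
```

View pics/s11.png

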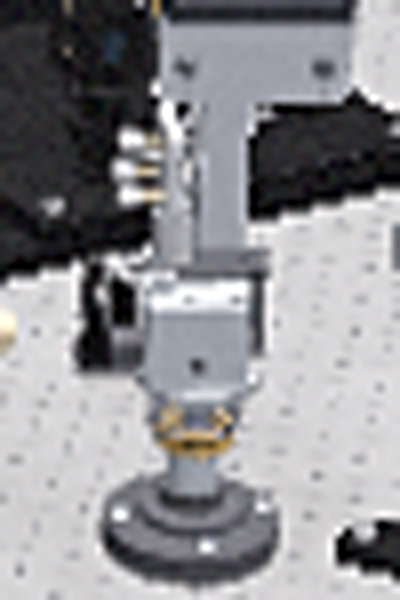

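```bash
python3 -m inch '{"grip":[-1,-1,-1],"travel":[[-0.03,0.02,-0.1],[-0.03,0.02,-0.15],[-0.03,0.02,-0.15]],"turn":[[0,0,0],[0,0,0],[0,0,0]]}'
```

```text
clock: 29.65
eef_pos: [561.5, -234.6, 126.8]
eef_rot: [3.141, -0.001, -0.544]
wrist_force: [2.5, -1.9, 5.7]
finger_gap: 0.5
```

```bash
python3 -m inch '{"grip":[-1,-1,-1],"travel":[[-0.03,0.02,-0.1],[-0.03,0.02,-0.15],[-0.03,0.02,-0.15]],"turn":[[0,0,0],[0,0,0],[0,0,0]]}'
```

```text
clock: 30.02
eef_pos: [561.8, -234.7, 126.2]
eef_rot: [-3.142, -0.004, -0.544]
wrist_force: [2.4, -0.9, 7.2]
finger_gap: 0.3
```

```bash
python3 -m inch '{"grip":[-1,-1,-1,-1,-1,-1],"travel":[[0,0,0.5],[-0.15,0.08,1.5],[-0.25,0.13,4],[-0.25,0.13,4],[-0.25,0.13,4],[-0.25,0.13,4]],"turn":[[0,0,0],[0,0,0],[0,0,0],[0,0,0],[0,0,0],[0,0,0]]}'; python3 - <<'E'
from h import *
q,d=cap('side','side12');cv2.imwrite('pics/s12.png',overlay('side',q,[],(275,165,325,240),8))
E
```

```text
clock: 30.78
eef_pos: [558.9, -233.3, 165.1]
eef_rot: [3.141, -0.002, -0.544]
wrist_force: [0.7, 0.2, 0.1]
finger_gap: 0.6
```

View pics/s12.png

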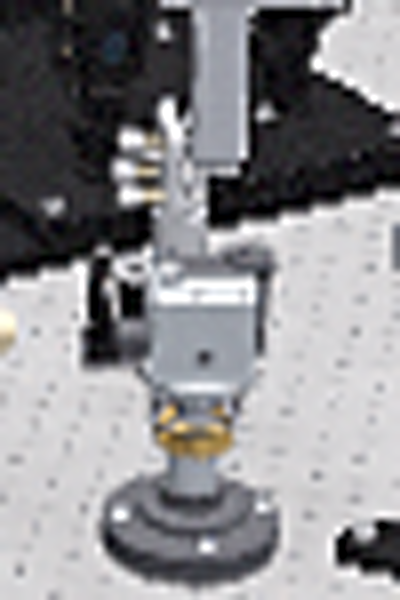

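```bash
python3 -m inch '{"grip":[-1,-1,-1,-1,-1],"travel":[[0,0,-1],[0,0,-2],[0,0,-3],[0,0,-3.3],[0,0,-3.3]],"turn":[[0,0,0],[0,0,0],[0,0,0],[0,0,0],[0,0,0]]}'
```

```text
clock: 31.45
eef_pos: [559.0, -233.3, 132.1]
eef_rot: [3.141, -0.002, -0.544]
wrist_force: [0.6, 0.2, -0.2]
finger_gap: 0.6
```

```bash
python3 -m inch '{"grip":[-1,-1,-1],"travel":[[0,0,-0.1],[0,0,-0.2],[0,0,-0.2]],"turn":[[0,0,0],[0,0,0],[0,0,0]]}'
```

```text
clock: 31.82
eef_pos: [559.0, -233.3, 130.2]
eef_rot: [3.141, -0.002, -0.544]
wrist_force: [-0.4, -0.5, -0.0]
finger_gap: 0.2
```

```bash
python3 -m inch '{"grip":[-1,-1,-1],"travel":[[0,0,-0.1],[0,0,-0.2],[0,0,-0.2]],"turn":[[0,0,0],[0,0,0],[0,0,0]]}'
```

```text
clock: 32.2
eef_pos: [559.1, -233.4, 128.3]
eef_rot: [3.141, -0.003, -0.544]
wrist_force: [-0.7, 0.0, 2.6]
finger_gap: 0.4
```

```bash
python3 -m inch '{"grip":[-1,-1,-1],"travel":[[0,0,-0.1],[0,0,-0.2],[0,0,-0.2]],"turn":[[0,0,0],[0,0,0],[0,0,0]]}'
```

```text
clock: 32.58
eef_pos: [559.3, -233.5, 126.6]
eef_rot: [3.142, -0.003, -0.544]
wrist_force: [-0.0, -0.1, 4.7]
finger_gap: 0.4
```

```bash
python3 -m inch '{"grip":[-1,-1,-1],"travel":[[0,0,-0.1],[0,0,-0.2],[0,0,-0.2]],"turn":[[0,0,0],[0,0,0],[0,0,0]]}'
```

```text
clock: 32.95
eef_pos: [559.6, -233.6, 125.2]
eef_rot: [-3.142, -0.005, -0.544]
wrist_force: [-0.1, 0.1, 8.2]
finger_gap: 0.7
```

```bash
python3 -m inch '{"grip":[-1,-1,-1],"travel":[[0,0,-0.1],[0,0,-0.2],[0,0,-0.2]],"turn":[[0,0,0],[0,0,0],[0,0,0]]}'
```

```text
clock: 33.33
eef_pos: [560.0, -233.8, 124.2]
eef_rot: [-3.141, -0.006, -0.544]
wrist_force: [-0.7, 0.5, 9.7]
finger_gap: 0.3
```

```bash
python3 -m inch '{"grip":[-1,-1,-1],"travel":[[0,0,-0.1],[0,0,-0.15],[0,0,-0.15]],"turn":[[0,0,0],[0,0,0],[0,0,0]]}'
```

```text
clock: 33.7
eef_pos: [560.5, -234.1, 123.8]
eef_rot: [-3.141, -0.008, -0.544]
wrist_force: [-0.7, 1.4, 9.7]
finger_gap: 0.2
```

```bash
python3 -m inch '{"grip":[-1,-1,-1,-1,-1,-1,-1,-1],"travel":[[0,0,0.3],[0,0,1],[0,0,4],[0,0,8],[0,4,12],[0,10,12],[0,16,12],[0,20,12]],"turn":[[0,0,0],[0,0,0],[0,0,0],[0,0,0],[0,0,0],[0,0,0],[0,0,0],[0,0,0]]}'; python3 -m inch '{"grip":[-1,-1,-1],"travel":[[-10,5,0],[-18,5,0],[-18,5,0]],"turn":[[0,0,0],[0,0,0],[0,0,0]]}'
python3 - <<'E'
from h import *
q,d=cap('side','side13');p,dt=cap('top','top13')
cv2.imwrite('pics/s13.png',np.hstack([overlay('side',q,[],(275,165,325,240),7),overlay('top',p,standpolys(554.3,-230,82)[:1],(285,140,340,215),7)]))
for n,dd in(('top',dt),('side',d)):
    P=world(n,dd).reshape(-1,3); m=(np.hypot(P[:,0]-554.5,P[:,1]+230.5)<35)&(P[:,2]>100)&(P[:,2]<170); print(n,np.percentile(P[m,2],[50,90,97,100]).round(1))
    if n=='top':
        c,s=np.cos(-.543),np.sin(-.543); D=P[m,:2]-[554.5,-230.5]; x=D@[c,s]; y=D@[-s,c]
        for a in range(-32,36,4):
            k=(x>=a)&(x<a+4)&(abs(y)<9); print(a,k.sum(),np.median(P[m][k,2]).round(1) if k.any() else '')
for l in('tall_holder','knurled_nut','round_case','head'): print(l,[(round(r['p'],2),np.round(r['bbox']).tolist()) for r in manip.look_for('top',l)[:2]],[(round(r['p'],2),np.round(r['bbox']).tolist()) for r in manip.look_for('side',l)[:2]])
E
```

```text
clock: 34.7
eef_pos: [560.1, -31.7, 243.8]
eef_rot: [-3.141, -0.008, -0.543]
wrist_force: [0.2, -1.2, -0.4]
finger_gap: 0.6
clock: 35.08
eef_pos: [380.2, 18.4, 243.5]
eef_rot: [-3.142, -0.007, -0.542]
wrist_force: [0.2, -0.4, 1.1]
finger_gap: 0.5
top [120.4 127.8 129.1 132.5]
-32 0 
-28 0 
-24 10 111.1
-20 13 121.0
-16 10 125.4
-12 11 124.5
-8 9 124.1
-4 12 123.8
0 13 124.2
4 10 124.3
8 12 127.8
12 11 126.6
16 15 127.1
20 9 127.7
24 10 126.6
28 0 
32 0 
side [116.7 126.2 128.5 128.9]
tall_holder [(0.77, [381.0, 200.0, 400.0, 218.0])] [(0.79, [303.0, 247.0, 319.0, 277.0])]
knurled_nut [(0.55, [239.0, 159.0, 247.0, 164.0])] [(0.43, [268.0, 200.0, 276.0, 214.0])]
round_case [(0.77, [121.0, 194.0, 140.0, 214.0])] [(0.58, [201.0, 178.0, 211.0, 188.0])]
head [(0.61, [300.0, 156.0, 323.0, 186.0])] [(0.83, [283.0, 200.0, 307.0, 210.0])]
```

View pics/s13.png

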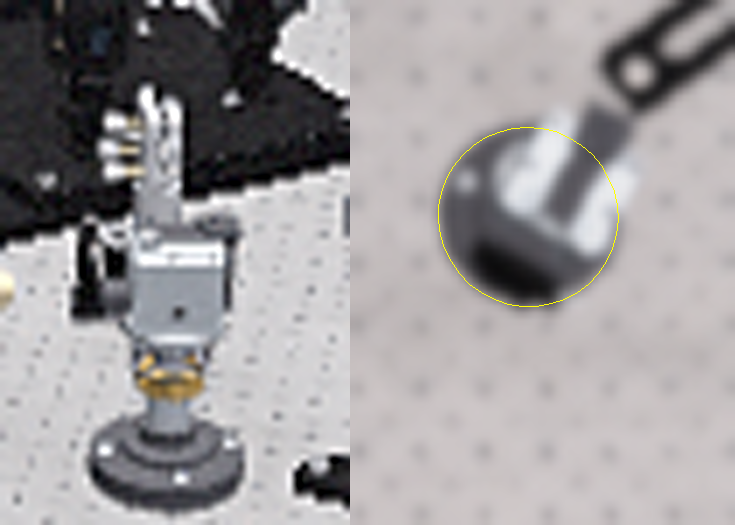

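```bash
python3 -c "
from cell import manip
print(manip.sign_off())"
```

```text
the job is handed in; nothing more can be done
None
```

I mounted the iris head on the ball stand, let it go, pressed the latch lever down and handed the job in at about 35 s. No verdict was reported.

- **Placing:** I gripped the head on its flat sides and lifted it about 40 mm with the lever up. I lined it up over the ball with the side camera and lowered it by feel. Past the detents they drew it down by about 3 N. I then leaned on it to about 13 N in all, well under the 22 N limit, and released it with the lever still raised.
- **Latch:** I pressed the pad with closed fingers in two passes, because the fingers slid outwards during the first. On the second pass the force rose to 9.7 N, above the lever's 5 to 8 N.
- **Last checks:**
  - The side picture shows the head upright on the collar.
  - Depth puts the lever pad at about 127–128 mm and level from end to end, which matches fully down. Its angle was not read directly, and the depth noise is about as large as the margin to 0.46 rad.
  - The detectors' boxes for the round case, nut and holder were consistent with the first pictures, to within a few pixels. For the nut and holder I had a first box from only one camera.
  - The arm was well clear of everything.
- **Disagreed:**
  - I never read the expected 9–14 N snap peak on the way down. I took the head as home from the detent pull and the seat height of about 81–82 mm.
  - The side camera's calibration was 2–3 mm or more off, so I used it only for relative alignment.

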